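# Seat the crooked dry-bath block

### The arm

A 6-joint arm with a two-finger parallel gripper is mounted at the origin on a cart in front of the work surface, level with it; the furniture and walls round the work are solid. World frame = base frame: x ahead of the robot, y to its left, z up, the work surface at z = 0. Lengths are in m, angles in rad, forces in N, time in s.
With the tool pointing down it reaches from about 0.425 to 0.95 m from the base axis. Payload 3.5 kg.
Tool frame: the origin (TCP) lies midway between the tips of the shut fingers; the grasp point (between the pads) lies 19 mm behind it; z points along the fingers, y is the direction in which the jaws open and shut (so a half turn about z gives the same grasp; the last joint's range is limited). The gripper opens to 85 mm and grips with 20 to 120 N. Pads are 22 mm wide; open, the fingers measure 114 mm over their backs; the gripper's body (76 mm by 85 mm) begins 54 mm behind the grasp point. The pads swing forward as they close: fully open they stand 13 mm farther back than shut.
Start: joints at [0.983, 0.286, 1.577, -0, 1.279, -0.15], TCP at [0.286, 0.611, 0.231] pointing down, gripper open.
Joint ranges: [-2.77, 2.77], [-0.9, 2.22], [0.21, 2.48], [-1.53, 4.67], [0.24, 2.81], [-2.84, 2.84]. Speed limits (rad/s): [2.79, 2.79, 3.14, 3.14, 3.14, 3.14].

### API

Orientations are given as a unit quaternion [x, y, z, w].
In Python, from plant import ctrl gives the robot as it stands.
- The arm moves only by the tool apply_moves, never from a script. Its argument "moves" is a list that holds one entry, the list of rows, each a list of 7 numbers: the shift along the tool's x, y, z in m, then the turn, a rotation vector about the tool's x, y, z in degrees, then the gripper's target within -1 to 1 (shut at 1, half-way at 0, fully open at -1). In form: [[[tx, ty, tz, ax, ay, az, hand], ...]]. A call has 1 to 12 rows; each row shifts and turns the pose as measured when the row begins, along the tool's axes as they then stand; what a row does not reach is not made up. A row lasts 1/10 s, in which the tool goes at most 50 mm and 8.59 degrees, less where a joint would pass 70% of its speed; a pose out of reach is approached as far as the arm can. A call with a gripper value outside its range is refused whole. The fingers move at their own pace and stop on an object; "force" is the grip in N (left out, the last holds). Time passes only in rows, so rows that do not move let the fingers close. It gives the time, the measured TCP pose, the force and the opening at its end, in the units of the state.
- ctrl.get_state(): the state, without advancing time (a new reading comes with each control period).
- ctrl.read_camera(name): name is "side" or "top"; returns the picture (384x512x3 uint8, red, green, blue); there is no depth.
- ctrl.get_calibration(name): a dict with "camera_matrix" (3x3 intrinsics, pixels), "cam_to_world" (4x4, takes a point from camera to world coordinates). Camera axes: x right, y up, looking along -z (the intrinsics and any distortion apply to the point x, -y, -z); pixel columns grow to the right and rows downward; lengths in m; the calibration is good to about 2 mm. A picture is of the moment at which its call begins. get_calibration takes no time and is no camera call.
- ctrl.sign_off(): hands the job in, once; it reports no verdict.
The state is a dict: "time": time; "qpos": joint angles; "dq": joint speeds; "joint_efforts": joint torques, N m; "eef_pos": TCP position; "tcp_rot": TCP orientation; "contact_force": force on the tool from outside, world axes, zero at the start; "wrist_torque": the same for the moment, N m; "opening": opening from 0.0 (shut) to 1.0 (fully open).
Only numpy, scipy, OpenCV 4.12 (cv2) and the standard library are available. Lean on these libraries where they do the work, as an engineer would, in place of code of your own. Each camera call takes 0.05 s, during which the arm holds its last target. There are 200 camera calls.

### The job

One of the metal blocks of the dry-bath heater lies crooked across the mouth of its square well. Without lifting it off the heater, turn it by its post and ease it down until it drops fully home in that well, then let go. Leave the block that is already seated and the spare block on the bench alone.

Things in the scene. Friction and masses are not known exactly. Their poses are not given: they have to be found in the camera images.
- heater: Fixed dry-bath heater, a low pale box 160 x 270 mm; flat dark grey deck 75 mm above the bench. Two square wells 66 x 66 mm, 25 mm deep, in the deck at x = 0, y = +0.062 and -0.062 of its frame, sides along its x and y. Origin: centre of the underside, on the bench; x from front (control panel, -x) to back, y along the length, z up.
- block_crooked: Block to seat: aluminium, 56x56x40 mm, 4 tube holes; post 20x20 mm, sides parallel to the block's, rises 35 mm from mid-top. 0.25-0.5 kg. Lies level on the deck over either well, within 3 mm of its centre, turned 28-62 deg, corners on the rim; drops 25 mm once within about 10 deg of square (any quarter turn fits). Origin: centre of underside; x, y along its sides, z up.
- block_seated: A block of the same make and size that already sits in the other well, 25 mm lower, square with it. Origin: centre of the underside; z up.
- block_spare: A spare block of the same make and size that stands on the bench beside the -y end of the heater. Origin: centre of the underside; z up.
Not all that is in view belongs to the job. What is shaped like the block_crooked but black, brown or yellow is not meant.

How it is judged:
By the outcome, as a careful person would: the job done as asked, in the order asked, and still so for the second after the job is handed in, with the robot touching nothing.
It also fails if it takes over 32 s, if anything falls off the work surface, if the arm or the gripper's body presses on something with over 40 N, if the wrist force passes 120 N, or if a joint passes its speed limit or range.

## Working session

There is one attempt and no reset: what is moved stays moved. The work goes in short steps, Python scripts to look and compute and a tool call to move; the robot and the scene stay as the last step left them, time stands still between calls to the robot, and variables do not carry over. Pictures are saved under pics/ and viewed, about 8 in all and at most 12, crops included, and the job is handed in when it is done.

Besides the shell and the picture viewer there is one more tool, called after ">>>" as a command line: name --argument value ..., lists and objects as JSON in quotes. apply_moves: Moves the arm, as the interface text tells. Its arguments: {"type":"object","properties":{"moves":{"type":"array","items":{"type":"array","items":{"type":"array","items":{"type":"number"}}}},"force":{"type":"number"}},"required":["moves"]}

```bash
mkdir -p pics
python3 - <<'E'
from plant import ctrl
import cv2,numpy as np
for n in("side","top"):
    im=ctrl.read_camera(n); cv2.imwrite(f"pics/{n}0.png",im[:,:,::-1])
    c=ctrl.get_calibration(n); print(n,{k:np.round(v,4).tolist() if not isinstance(v,str) else v for k,v in c.items()})
a=[cv2.imread(f"pics/{n}0.png") for n in("side","top")]
print(ctrl.get_state())
E
```

```text
side {'camera_matrix': [[417.3653, 0.0, 255.245], [0.0, 417.3653, 193.5036], [0.0, 0.0, 1.0]], 'cam_to_world': [[0.853, 0.2477, -0.4595, 0.0795], [-0.522, 0.4062, -0.75, -0.7633], [0.0008, 0.8795, 0.4758, 0.5537], [0.0, 0.0, 0.0, 1.0]]}
top {'camera_matrix': [[430.7375, 0.0, 250.0805], [0.0, 430.7375, 195.0045], [0.0, 0.0, 1.0]], 'cam_to_world': [[-0.0173, 0.9834, -0.1809, 0.3229], [-0.9996, -0.0126, 0.027, -0.0237], [0.0243, 0.1813, 0.9831, 1.1465], [0.0, 0.0, 0.0, 1.0]]}
{'time': 0.1, 'qpos': array([ 9.82996513e-01,  2.87087923e-01,  1.57806707e+00,  2.95440432e-06,
        1.27861337e+00, -1.49989437e-01]), 'dq': array([-0.00080843, -0.00055254, -0.00262537, -0.00034985, -0.0013433 ,
       -0.0020413 ]), 'joint_efforts': array([ 9.16107201e-04, -4.07297623e+01, -2.93700331e+01, -1.13219260e-04,
        3.42035979e-03, -2.88356475e-06]), 'eef_pos': array([0.28579409, 0.61083623, 0.23005853]), 'tcp_rot': array([ 2.17161357e-01,  9.76135114e-01, -1.01415913e-03, -3.93581974e-04]), 'contact_force': array([ 2.94686766e-04, -5.11188668e-01, -7.13333799e-01]), 'wrist_torque': array([ 0.00415157, -0.03568673, -0.05488519]), 'opening': 0.9995502444536117}
```

View pics/top0.png

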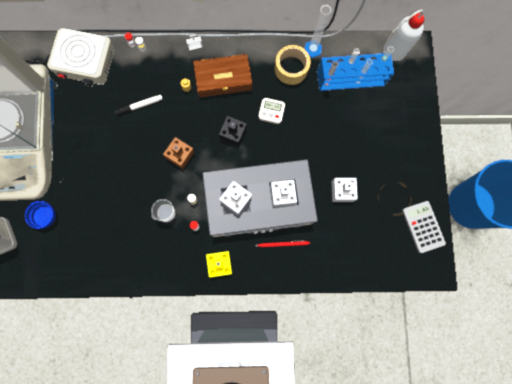

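View pics/side0.png

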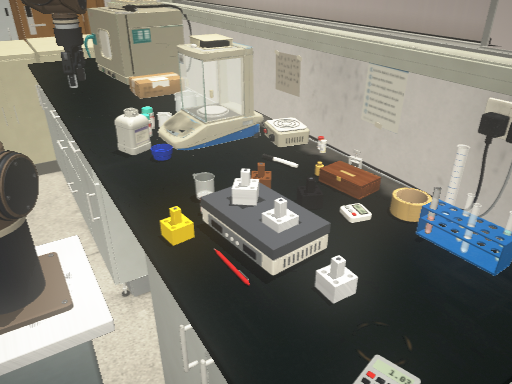

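The top view shows these look-alikes:
- (236,197): white, turned, on the left part of the heater.
- (284,193): white, square in its well, so the seated block.
- (345,189): white, on the bench, so the spare.
- (178,152) brown, (232,129) black and (219,264) yellow: decoys.

I choose (236,197). In the side view it is at (245,188) and stands higher than the seated block at (280,213). Next I'll measure it and check a close crop.

```bash
cat > h.py <<'E'
from plant import ctrl
import cv2,numpy as np
def ray(n,uv,z):
    c=ctrl.get_calibration(n);K=np.array(c["camera_matrix"]);T=np.array(c["cam_to_world"])
    uv=np.atleast_2d(uv).astype(float)
    d=np.c_[(uv[:,0]-K[0,2])/K[0,0],-(uv[:,1]-K[1,2])/K[1,1],-np.ones(len(uv))]@T[:3,:3].T
    return (T[:3,3]+d*((z-T[2,3])/d[:,2])[:,None])[:,:2]
def proj(n,P):
    c=ctrl.get_calibration(n);K=np.array(c["camera_matrix"]);T=np.array(c["cam_to_world"])
    p=(np.atleast_2d(P)-T[:3,3])@T[:3,:3]
    return np.c_[K[0,2]+K[0,0]*p[:,0]/-p[:,2],K[1,2]-K[1,1]*p[:,1]/-p[:,2]]
E
python3 - <<'E'
from h import *
im=cv2.imread("pics/top0.png");h=cv2.cvtColor(im,cv2.COLOR_BGR2HSV);g=im.max(2)
roi=np.zeros(g.shape,np.uint8);roi[150:245,198:322]=1
w=((g>175)&(h[:,:,1]<50)&(roi>0)).astype(np.uint8)
for c in cv2.findContours(w,0,2)[0]:
    if cv2.contourArea(c)<150: continue
    r=cv2.minAreaRect(c);b=cv2.boxPoints(r);print(r,cv2.contourArea(c))
    for z in(.115,.09): p=ray("top",b,z);e=np.diff(p,axis=0);print(z,p.mean(0),np.linalg.norm(e,axis=1),np.degrees(np.arctan2(e[:,1],e[:,0]))%90)
d=((g>60)&(roi>0)).astype(np.uint8)
c=max(cv2.findContours(d,0,2)[0],key=cv2.contourArea)
r=cv2.minAreaRect(c);p=ray("top",cv2.boxPoints(r),.075);e=np.diff(p,axis=0)
print("heater",r,p.mean(0),np.linalg.norm(e,axis=1),np.degrees(np.arctan2(e[:,1],e[:,0]))%90)
a=cv2.resize(im[155:240,195:325],None,fx=6,fy=6,interpolation=2)[:510,:780]
s=cv2.resize(cv2.imread("pics/side0.png")[160:260,190:340],None,fx=5,fy=5)
cv2.imwrite("pics/crop.png",a);cv2.imwrite("pics/crops.png",s)
E
```

```text
((258.60003662109375, 196.8000030517578), (61.02508544921875, 104.43724822998047), 82.87498474121094) 5952.0
0.115 [ 0.50904339 -0.07338471] [0.25813147 0.15177828 0.25161715] [6.68028626 4.58713863 6.29090256]
0.09 [ 0.51355396 -0.07458788] [0.26438794 0.15545701 0.25771573] [6.68028626 4.58713863 6.29090256]
heater ((257.2964172363281, 197.54800415039062), (76.15930938720703, 119.0040054321289), 89.41537475585938) [ 0.51489255 -0.07188621] [0.30612673 0.19645989 0.29631608] [89.98735679 87.96954956 89.71428767]
```

View pics/crop.png

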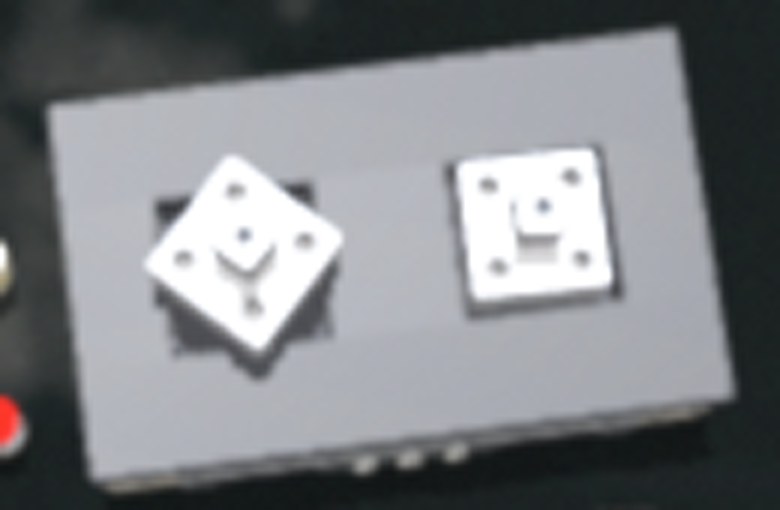

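The crop confirms it. The crooked block has corners near crop (233,153), (345,238), (258,352) and (145,266), with the well's dark edges showing around it. The seated block is square at crop (535,225). Next: thresholds above the deck brightness.

Run:
```python
from h import *
im=cv2.imread("pics/top0.png");g=im.min(2)
def rep(nm,px,z):
    p=ray("top",px,z);e=np.roll(p,-1,0)-p;print(nm,p.mean(0).round(4),np.linalg.norm(e,axis=1).round(4),(np.degrees(np.arctan2(e[:,1],e[:,0]))%90).round(1))
w=np.zeros_like(g);w[160:225,205:310]=(g[160:225,205:310]>215)*1
for c in cv2.findContours(w,0,2)[0]:
    if cv2.contourArea(c)<150: continue
    b=cv2.boxPoints(cv2.minAreaRect(c));x=b.mean(0)[0];rep("rect %d"%x,b,.115 if x<260 else .09)
f=lambda a:np.array(a)/6+[195-.42,155-.42]
rep("hand",f([(233,153),(345,238),(258,352),(145,266)]),.115)
rep("deck",f([(47,105),(677,27),(736,397),(92,480)]),.075)
rep("seat",f([(455,158),(600,146),(615,292),(475,303)]),.09)
# post tip
print("post tip", ray("top",f([(243,236)]),.150), ray("top",f([(543,206)]),.125))
s=ray("side",[[245,172]],.15);print("side post",s)
```

```text
rect 235 [ 0.5101 -0.0159] [0.059  0.0595 0.0587 0.0589] [53.8 52.4 53.3 52.7]
rect 283 [ 0.5248 -0.1367] [0.058  0.0594 0.0574 0.0592] [6.6 5.  6.4 5.5]
hand [ 0.5093 -0.0165] [0.0576 0.0585 0.0577 0.0587] [51.5 52.2 51.7 52.1]
deck [ 0.5168 -0.077 ] [0.2718 0.1612 0.2708 0.1607] [6.6 6.5 6.5 6.8]
seat [ 0.5239 -0.1377] [0.0612 0.0623 0.0585 0.0619] [4.1 3.7 3.8 6.2]
post tip [[ 0.50934017 -0.01587469]] [[ 0.52479374 -0.13689987]]
side post [[ 0.50265604 -0.02836947]]
```

View pics/crops.png

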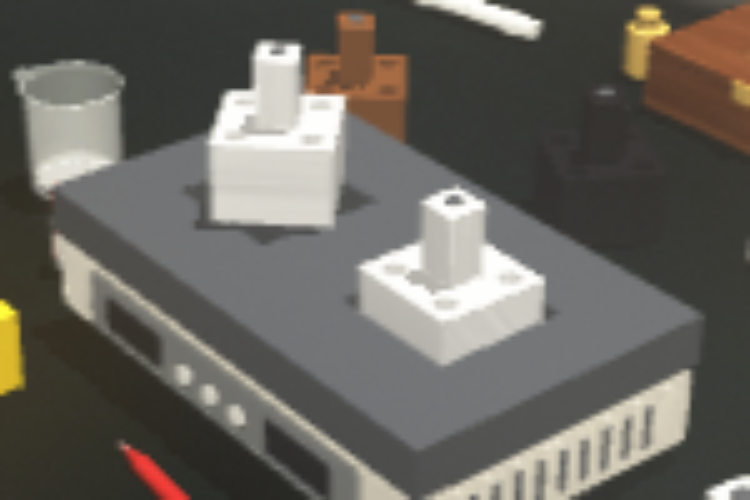

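Block and well agree to about 1 mm: the block is near (0.510,-0.016) at 52.5°, and the well is at (0.510,-0.0155) at 6.5°. In the side crop the crooked block stands on the deck and the seated one sits low. I'll move above it.

>>> apply_moves --moves '[[[-0.035,-0.0353,0,0,0,0,-1],[-0.035,-0.0353,0,0,0,0,-1],[-0.035,-0.0353,0,0,0,0,-1],[-0.035,-0.0353,0,0,0,0,-1],[-0.035,-0.0353,0,0,0,0,-1],[-0.035,-0.0353,0,0,0,0,-1],[-0.035,-0.0353,0,0,0,0,-1],[-0.035,-0.0353,0,0,0,0,-1],[-0.035,-0.0353,0,0,0,0,-1],[-0.035,-0.0353,0,0,0,0,-1],[-0.035,-0.0353,0,0,0,0,-1],[-0.035,-0.0353,0,0,0,0,-1]]]' --force 40

```text
time: 1.3
eef_pos: [0.4845, 0.0462, 0.2242]
tcp_rot: [0.211, 0.977, -0.004, -0.003]
contact_force: [0.3, 0.3, 0.3]
opening: 1.002
```

```bash
cat > st.py <<'E'
import sys
from h import *
from scipy.spatial.transform import Rotation as R
s=ctrl.get_state();r=R.from_quat(s["tcp_rot"]).as_matrix()
t=np.array([float(a) for a in sys.argv[1:4]])
print("t",s["time"],"pos",s["eef_pos"].round(4),"yaw y",np.degrees(np.arctan2(r[1,1],r[0,1])).round(2),"F",s["contact_force"].round(1),"T",s["wrist_torque"].round(2),"op",round(s["opening"],3),"q6",s["qpos"][5].round(2))
print("tool shift",(r.T@(t-s["eef_pos"])).round(4),"down",r[:,2].round(4))
E
python3 st.py .5097 -.016 .20
```

```text
t 1.3 pos [0.4845 0.0462 0.2242] yaw y 65.62 F [0.3 0.3 0.3] T [ 0.01 -0.04 -0.02] op 1.002 q6 -1.25
tool shift [-0.0487 -0.046   0.0244] down [-0.007  -0.0059 -1.    ]
```

>>> apply_moves --moves '[[[-0.0245,-0.023,0,0,0,0,-1],[-0.0245,-0.023,0.0,0,0,0,-1],[0,0,0.012,0,0,6.5,-1],[0,0,0.012,0,0,6.5,-1],[0,0,0,0,0,0,-1]]]'

```text
time: 1.8
eef_pos: [0.5109, -0.0263, 0.1982]
tcp_rot: [0.329, 0.944, -0.005, -0.003]
contact_force: [0.3, -0.8, 0.2]
opening: 1.0
```

```bash
python3 st.py .5097 -.016 .15
python3 - <<'E'
from h import *
a=cv2.resize(ctrl.read_camera("side")[110:240,190:340,::-1],None,fx=4,fy=4)
b=cv2.resize(ctrl.read_camera("top")[150:240,200:300,::-1],None,fx=5,fy=5)
cv2.imwrite("pics/s1.png",a);cv2.imwrite("pics/t1.png",b)
E
```

```text
t 1.8 pos [ 0.5109 -0.0263  0.1982] yaw y 51.54 F [ 0.3 -0.8  0.2] T [-0.01 -0.    0.01] op 1.0 q6 -1.14
tool shift [0.0072 0.0078 0.0481] down [-0.0088 -0.0066 -0.9999]
```

View pics/s1.png

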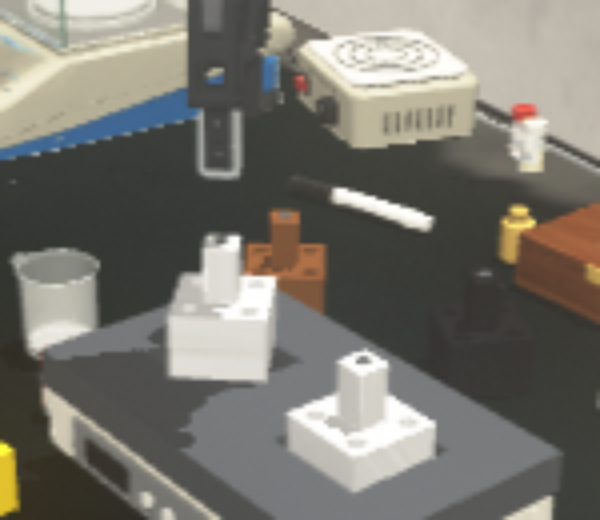

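The side view shows the open gripper above the block, with the post top at crop (222,240), i.e. side pixel (245.5,170). I'll centre the tool and remove the slight tilt.

```bash
echo 'print("tiltfix deg",np.degrees(np.cross([0,0,1],r.T@[0,0,-1])).round(2))' >> st.py; python3 st.py .5097 -.016 .15
python3 -c "
from h import *
print(proj('side',[.5097,-.016,.15]),proj('top',[.5097,-.016,.15]))
a=np.array(ctrl.get_calibration('side')['cam_to_world']);b=np.array(ctrl.get_calibration('top')['cam_to_world'])
# triangulate post tip
P=[]
for n,uv in(('side',[245.5,170]),('top',[195-.42+243/6,155-.42+236/6])):
    p0=np.r_[ray(n,uv,0)[0],0];p1=np.r_[ray(n,uv,.2)[0],.2];d=(p1-p0)/np.linalg.norm(p1-p0);P.append((np.eye(3)-np.outer(d,d),p0))
print(np.linalg.solve(P[0][0]+P[1][0],P[0][0]@P[0][1]+P[1][0]@P[1][1]))
"
```

```text
t 1.9 pos [ 0.5117 -0.0259  0.1999] yaw y 51.74 F [-0.4 -0.5 -0.1] T [ 0.02 -0.01  0.01] op 1.001 q6 -1.14
tool shift [0.0077 0.007  0.0499] down [-0.0059 -0.0073 -1.    ]
tiltfix deg [-0.54 -0.01  0.  ]
[[244.9378979  169.30961514]] [[235.13161154 193.76231052]]
[ 0.51032035 -0.01614113  0.14803098]
```

View pics/t1.png

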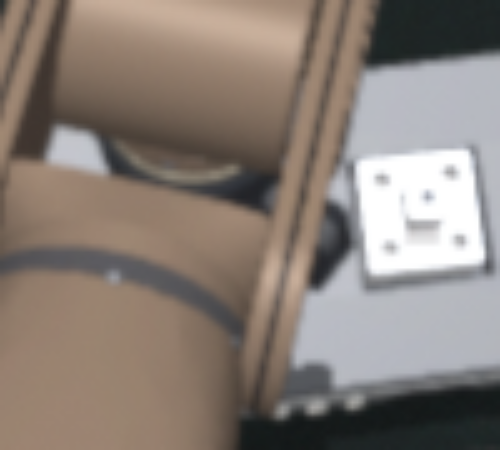

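The top view is blocked by the arm, with only the seated block visible at crop (428,210). Triangulating both views gives the post tip at (0.510,-0.016,0.148), which agrees. Correct and descend.

>>> apply_moves --moves '[[[0.0077,0.007,0,-0.5,0,-0.7,-1],[0,0,0,0,0,0,-1],[0,0,0.015,0,0,0,-1],[0,0,0.015,0,0,0,-1],[0,0,0.01,0,0,0,-1],[0,0,0,0,0,0,-1]]]'

```text
time: 2.5
eef_pos: [0.5105, -0.0127, 0.1593]
tcp_rot: [0.317, 0.948, 0.0, 0.002]
contact_force: [0.7, -0.3, 0.6]
opening: 0.997
```

```bash
python3 st.py .510 -.016 .116
```

```text
t 2.5 pos [ 0.5105 -0.0127  0.1593] yaw y 53.01 F [ 0.7 -0.3  0.6] T [-0.04  0.01 -0.01] op 0.997 q6 -1.15
tool shift [-0.0014 -0.0031  0.0433] down [ 4.3e-03 -5.0e-04 -1.0e+00]
tiltfix deg [ 0.12  0.21 -0.  ]
```

>>> apply_moves --moves '[[[-0.0014,-0.003,0.01,0,0.2,0.5,-1],[0,0,0.01,0,0,0,-1],[0,0,0.01,0,0,0,-1],[0,0,0.01,0,0,0,-1],[0,0,0,0,0,0,-1]]]'

```text
time: 3.0
eef_pos: [0.5099, -0.0163, 0.1157]
tcp_rot: [0.322, 0.947, 0.001, 0.0]
contact_force: [-0.3, 0.4, -0.4]
opening: 1.002
```

```bash
python3 st.py .510 -.016 .116
python3 - <<'E'
from h import *
a=cv2.resize(ctrl.read_camera("side")[120:220,200:320,::-1],None,fx=5,fy=5)
cv2.imwrite("pics/s2.png",a)
E
```

```text
t 3.0 pos [ 0.5099 -0.0163  0.1157] yaw y 52.48 F [-0.3  0.4 -0.4] T [0.   0.02 0.07] op 1.002 q6 -1.15
tool shift [ 0.      0.0003 -0.0003] down [ 0.0011  0.0018 -1.    ]
tiltfix deg [ 0.12 -0.01  0.  ]
```

View pics/s2.png

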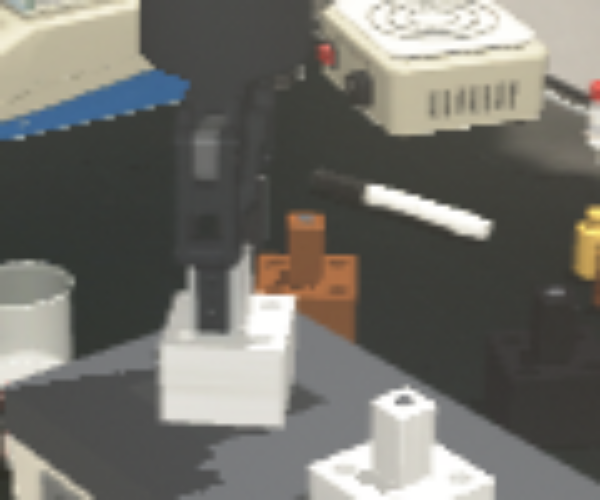

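The near finger (crop 210,290) stands in front of the post and above the block's top, and the block hasn't moved. Close.

>>> apply_moves --moves '[[[0,0,0,0,0,0,0.2],[0,0,0,0,0,0,0.5],[0,0,0,0,0,0,0.8],[0,0,0,0,0,0,1],[0,0,0,0,0,0,1],[0,0,0,0,0,0,1],[0,0,0,0,0,0,1],[0,0,0,0,0,0,1]]]' --force 40

```text
time: 3.85
eef_pos: [0.5115, -0.0168, 0.1181]
tcp_rot: [0.322, 0.947, 0.001, 0.003]
contact_force: [0.3, -0.4, 0.0]
opening: 0.222
```

```bash
python3 st.py .510 -.016 .116
```

```text
t 3.85 pos [ 0.5115 -0.0168  0.1181] yaw y 52.47 F [ 0.3 -0.4  0. ] T [-0.08  0.06  0.06] op 0.222 q6 -1.15
tool shift [ 0.0017 -0.0002  0.0021] down [ 5.5e-03  5.0e-04 -1.0e+00]
tiltfix deg [ 0.22  0.24 -0.  ]
```

Gripped on the 20 mm post (opening 0.222 ≈ 19 mm). I'll turn toward 6.5° with a slight downward bias.

>>> apply_moves --moves '[[[0,0,0.001,0,0,6,1],[0,0,0.001,0,0,6,1],[0,0,0.001,0,0,6,1],[0,0,0.001,0,0,6,1],[0,0,0.001,0,0,5,1]]]'

```text
time: 4.35
eef_pos: [0.5139, -0.0132, 0.1179]
tcp_rot: [0.557, 0.831, 0.007, 0.002]
contact_force: [-0.3, 4.4, 2.8]
opening: 0.228
```

```bash
python3 st.py .510 -.0157 .116
```

```text
t 4.35 pos [ 0.5139 -0.0132  0.1179] yaw y 22.34 F [-0.3  4.4  2.8] T [ 0.99 -0.1   0.17] op 0.228 q6 -0.63
tool shift [-0.0008 -0.0046  0.0018] down [ 0.0108  0.0092 -0.9999]
tiltfix deg [ 0.77 -0.25  0.  ]
```

>>> apply_moves --moves '[[[-0.0005,-0.004,0.0005,0.7,-0.2,0,1],[0,0,0.001,0,0,5,1],[0,0,0.001,0,0,0,1]]]'

```text
time: 4.65
eef_pos: [0.5122, -0.0134, 0.1178]
tcp_rot: [0.592, 0.806, 0.003, 0.001]
contact_force: [-3.1, 0.6, 5.2]
opening: 0.226
```

```bash
python3 st.py .510 -.0157 .116
```

```text
t 4.65 pos [ 0.5122 -0.0134  0.1178] yaw y 17.43 F [-3.1  0.6  5.2] T [ 0.07  0.32 -0.06] op 0.226 q6 -0.53
tool shift [-0.0015 -0.0028  0.0018] down [ 0.0054  0.0039 -1.    ]
tiltfix deg [ 0.36 -0.12  0.  ]
```

>>> apply_moves --moves '[[[-0.0015,-0.003,0,0.3,-0.1,4,1],[0,0,0,0,0,4,1],[0,0,0,0,0,2.5,1],[0,0,0,0,0,0,1]]]'

```text
time: 5.05
eef_pos: [0.5057, -0.0163, 0.1136]
tcp_rot: [0.661, 0.75, -0.004, -0.003]
contact_force: [-0.5, 0.5, -4.4]
opening: 0.224
```

```bash
python3 st.py .510 -.0157 .116
```

```text
t 5.05 pos [ 0.5057 -0.0163  0.1136] yaw y 7.27 F [-0.5  0.5 -4.4] T [-0.01 -0.02  0.03] op 0.224 q6 -0.36
tool shift [ 0.0001  0.0043 -0.0024] down [-0.009  -0.0018 -1.    ]
tiltfix deg [-0.53  0.04  0.  ]
```

The wrist now carries the block's weight (Fz -4.4 N) and it has begun to enter. Recentre and lower gently.

>>> apply_moves --moves '[[[0,0.004,0.001,-0.5,0,0.5,1],[0,0,0.002,0,0,0,1],[0,0,0.002,0,0,0,1]]]'

```text
time: 5.35
eef_pos: [0.5079, -0.016, 0.1058]
tcp_rot: [0.662, 0.749, -0.002, -0.002]
contact_force: [-0.7, 0.0, -5.3]
opening: 0.227
```

```bash
python3 st.py .510 -.0157 .093
```

```text
t 5.35 pos [ 0.5079 -0.016   0.1058] yaw y 7.02 F [-0.7  0.  -5.3] T [-0.03 -0.05  0.05] op 0.227 q6 -0.35
tool shift [0.     0.0022 0.0128] down [-4.9e-03 -9.0e-04 -1.0e+00]
tiltfix deg [-0.28  0.01  0.  ]
```

>>> apply_moves --moves '[[[0,0.002,0.003,-0.3,0,0.3,1],[0,0,0.003,0,0,0,1],[0,0,0.002,0,0,0,1]]]'

```text
time: 5.65
eef_pos: [0.5096, -0.0158, 0.0965]
tcp_rot: [0.664, 0.748, -0.0, -0.0]
contact_force: [-0.5, -0.3, -4.2]
opening: 0.233
```

```bash
python3 st.py .510 -.0157 .093
```

```text
t 5.65 pos [ 0.5096 -0.0158  0.0965] yaw y 6.77 F [-0.5 -0.3 -4.2] T [-0.01  0.04  0.03] op 0.233 q6 -0.35
tool shift [0.     0.0004 0.0035] down [-4.e-04 -3.e-04 -1.e+00]
tiltfix deg [-0.02  0.01  0.  ]
```

>>> apply_moves --moves '[[[0,0,0.0015,0,0,0,1],[0,0,0.0015,0,0,0,1],[0,0,0.001,0,0,0,1],[0,0,0,0,0,0,1]]]'

```text
time: 6.05
eef_pos: [0.51, -0.0158, 0.0935]
tcp_rot: [0.664, 0.748, -0.0, -0.0]
contact_force: [0.6, 0.9, -4.3]
opening: 0.231
```

```bash
python3 st.py .510 -.0157 .092
```

```text
t 6.05 pos [ 0.51   -0.0158  0.0935] yaw y 6.8 F [ 0.6  0.9 -4.3] T [-0.    0.05  0.02] op 0.231 q6 -0.35
tool shift [ 0.0001 -0.      0.0015] down [-5.e-04 -4.e-04 -1.e+00]
tiltfix deg [-0.03  0.02  0.  ]
```

>>> apply_moves --moves '[[[0,0,0.001,0,0,0,1],[0,0,0.001,0,0,0,1],[0,0,0,0,0,0,1]]]'

```text
time: 6.35
eef_pos: [0.5105, -0.0158, 0.0932]
tcp_rot: [0.664, 0.748, -0.0, 0.0]
contact_force: [-0.3, 0.8, -4.4]
opening: 0.226
```

```bash
python3 st.py .510 -.0157 .092
```

```text
t 6.35 pos [ 0.5105 -0.0158  0.0932] yaw y 6.82 F [-0.3  0.8 -4.4] T [-0.03  0.05 -0.05] op 0.226 q6 -0.35
tool shift [ 0.0002 -0.0005  0.0012] down [ 1.e-04 -7.e-04 -1.e+00]
tiltfix deg [ 0.    0.04 -0.  ]
```

>>> apply_moves --moves '[[[0,0,0.002,0,0,0,1],[0,0,0.002,0,0,0,1]]]'

```text
time: 6.55
eef_pos: [0.5107, -0.0159, 0.0932]
tcp_rot: [0.664, 0.748, -0.001, -0.001]
contact_force: [-7.4, 2.1, 12.5]
opening: 0.228
```

```bash
python3 st.py .510 -.0157 .092
```

```text
t 6.55 pos [ 0.5107 -0.0159  0.0932] yaw y 6.85 F [-7.4  2.1 12.5] T [ 0.14  1.3  -0.02] op 0.228 q6 -0.35
tool shift [ 0.0003 -0.0007  0.0012] down [-2.8e-03 -5.0e-04 -1.0e+00]
tiltfix deg [-0.16  0.01  0.  ]
```

The block has bottomed: Fz went to +12.5 N at z 0.0932, 25 mm below the grip height of 0.118. Release and retreat straight up.

>>> apply_moves --moves '[[[0,0,0,0,0,0,1],[0,0,0,0,0,0,0.3],[0,0,0,0,0,0,-0.2],[0,0,0,0,0,0,-0.2],[0,0,0,0,0,0,-0.2],[0,0,0,0,0,0,-0.2]]]'

```text
time: 7.15
eef_pos: [0.5137, -0.0166, 0.0942]
tcp_rot: [0.664, 0.748, 0.001, 0.003]
contact_force: [-1.0, 0.3, 0.9]
opening: 0.6
```

```bash
python3 st.py .5103 -.0158 .093
```

```text
t 7.15 pos [ 0.5137 -0.0166  0.0942] yaw y 6.83 F [-1.   0.3  0.9] T [-0.02 -0.    0.01] op 0.6 q6 -0.35
tool shift [ 0.0012 -0.0033  0.0012] down [ 0.0055 -0.0021 -1.    ]
tiltfix deg [ 0.3   0.16 -0.  ]
```

>>> apply_moves --moves '[[[0,-0.003,-0.01,0.3,0,0,-0.2],[0,0,-0.02,0,0,0,-0.2],[0,0,-0.03,0,0,0,-0.2],[0,0,-0.04,0,0,0,-0.2],[0,0,-0.04,0,0,0,-0.2],[0.04,0,0,0,0,0,-0.2],[0.045,0,0,0,0,0,-0.2],[0.045,0,0,0,0,0,-0.2],[0.045,0,0,0,0,0,-0.2],[0.045,0,0,0,0,0,-0.2],[0.045,0,0,0,0,0,-0.2],[0,0,0,0,0,0,-0.2]]]'

```text
time: 8.35
eef_pos: [0.4788, 0.2545, 0.2503]
tcp_rot: [0.666, 0.746, 0.003, 0.004]
contact_force: [0.7, 0.3, 0.2]
opening: 0.599
```

```bash
python3 st.py .51 .3 .2
python3 - <<'E'
from h import *
a=cv2.resize(ctrl.read_camera("side")[150:310,190:370,::-1],None,fx=3,fy=3,interpolation=2)
t=ctrl.read_camera("top")[:,:,::-1];cv2.imwrite("pics/top3.png",t)
b=cv2.resize(t[130:270,150:370],None,fx=3,fy=3,interpolation=2)
cv2.imwrite("pics/s3.png",a);cv2.imwrite("pics/t3.png",b)
E
```

```text
t 8.35 pos [0.4788 0.2545 0.2503] yaw y 6.45 F [0.7 0.3 0.2] T [-0.06 -0.03 -0.01] op 0.599 q6 0.19
tool shift [0.0418 0.0355 0.0506] down [ 1.100e-02 -8.000e-04 -9.999e-01]
tiltfix deg [ 0.62  0.11 -0.  ]
```

View pics/s3.png

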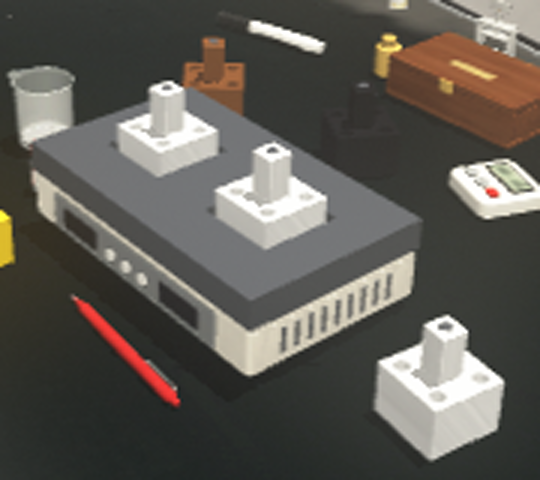

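View pics/t3.png

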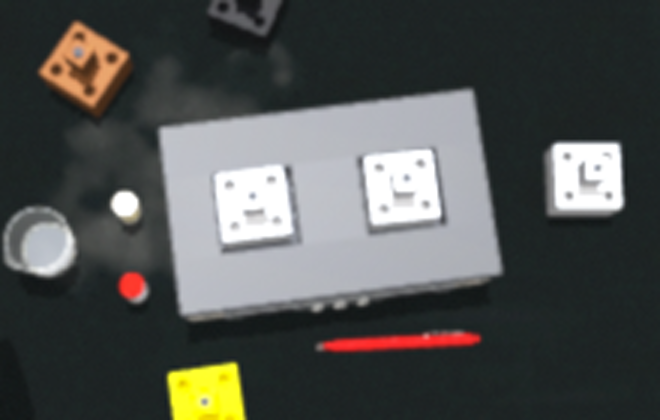

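Both views show the block seated square in its well. It is at top crop (254,205) and side crop (167,125), as low as the already seated one at side crop (270,195). The spare and the decoys are where they were, and the gripper is well clear. Handing in.

```bash
python3 -c "
from plant import ctrl
print(ctrl.sign_off())"
```

```text
the job is handed in; nothing more can be done
None
```

The crooked block is now fully seated in its well. I gripped its post, turned it about 46° to line up with the well, lowered it 25 mm until it touched bottom, then let go and moved clear. The job was handed in at about 8.5 s, within the 32 s limit.

- **Depth:** the gripper stopped 25 mm below its starting grip height, and the force changed from carrying the block (-4.4 N) to pressing on the well floor (+12.5 N).
- **Final pictures:** both cameras show the block square and level with the one already seated. The seated block, the spare and the other objects show no sign of having moved.
- **Deviations:** while turning, the tool drifted up to about 5 mm sideways. I corrected that each time, and the forces I read stayed under 15 N. The tool was about 4 mm low when the block began to enter the well, and I found no sign that it was lifted. No check failed or disagreed.

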